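Slide the pierogi die under the lip of the press bed and lock it in

TASK

Fit the loose pierogi die into the press: lay it flat on the bed with its toe towards the pocket, slide the toe under the overhanging lip and push until it bears firmly on the sprung stop hidden inside, without forcing it. Let go of it, then draw the red keeper fully across behind it so that the die stays home against the stop, and leave the other kitchen things where they are.

Things in the scene. Friction and masses are not known exactly. Their poses are not given: they have to be found in the camera images.
- bed: Silver press bed fixed to the worktop, yaw differs. Origin on the worktop; x = direction in which the die is slid in, z up. Bed plate x -110 to +80 mm, y +-60, flat top 10 mm above the origin, open from above from x=-110 to 5 mm while the keeper is open; pocket at the +x end. An open press plate leans back from x=100 mm, up to 150 mm high, clear of the work.
- pocket_mouth (a point): Middle of the pocket's mouth, on the bed top at bed x=20 mm; axes as the bed. The side walls are 83 mm apart from bed x=20 to 82 mm, with slanted lead-in cheeks (25 degrees) from x=5 to 20 mm (up to 24 mm above the bed's origin). The lip covers x=20 to 70 mm, underside 14.5 mm above the bed top, upper face 32.5 mm above the bed's origin.
- stop_housing: Dark housing at the closed end of the pocket, origin on the bed top at bed x=76 mm. It carries a rubber pad, unseen under the lip and set differently each time: its free face is anywhere from bed x=52 to 66 mm, to be found by feel. It yields 1 mm per 3 N, up to 6 mm. Firm means over 6 N on the pad (friction on the bed, 1 to 7 N, rising if the die is pressed down, adds to this); over 20 N on it, or 45 N in all on the bed, is forcing.
- die: Loose silver die, 0.2 to 0.45 kg: a plate 100 mm (x) by 80 mm (y), 12 mm thick, with a black grip bar on top. Origin: centre of the plate's underside; +x points to the toe, the plain end that goes under the lip; z up.
- die_grip (a point): Centre of the die's black grip bar, 24 mm behind the die's origin (towards -x) and 32 mm above its underside; the axes are the die's. The bar is 36 mm long (x), 24 mm wide (y: pinch it across this), and reaches from 12 to 45 mm above the underside.
- die_toe (a point): Middle of the lower edge of the die's toe, 50 mm ahead (+x) of the die's origin; axes as the die.
- keeper (a joint): Slide of the red keeper: near 0 = open, beside the bed on its -y side; it moves along the bed's +y; 0.055 m = fully across behind the die. About 2 N to move, stays where it is left. Its block covers bed x=-75 to -51 mm, is 40 mm wide in y, top 26 mm above the bed's origin.
- keeper_peg (a point): Point on the red upright peg of the keeper (12 mm diameter), 50 mm above the bed's origin; the peg stands from 26 to 64 mm above it, at bed x=-68 mm and, when open, bed y=-70 mm. Axes as the bed.
- ramekin_a: White ceramic ramekin, 80 mm across, 45 mm tall; bystander. Origin under its centre.
- ramekin_b: Second white ramekin, the same; bystander.
- spice_jar: Jar 52 mm across, 75 mm tall; bystander. Origin under its centre.
- colander: Black plastic colander, 210 mm across, 85 mm tall, two ears; bystander. Origin under its centre.
- wooden_spoon: Wooden spoon, 260 mm long, lying flat; bystander.
- salt_pot: Blue ceramic salt pot, 68 mm across, 60 mm tall; bystander. Origin under its centre.
There are look-alikes about, which are no part of the job. What is shaped like the die but brown, green or orange is not meant.

How it is judged:
On the way, in this order (a step that is already met when the one before it is completed fails the run):
1. the die's toe is at least 8 mm under the lip, flat on the bed, with the keeper open (x of die_toe in the frame of bed above 0.028 m and y of die_toe in the frame of bed between -0.006 and 0.006 m and z of die_toe in the frame of bed between 0.007 and 0.0135 m and value of joint keeper below 0.02 m), for 0.1 s.
2. the die is pushed against the sprung stop with more than 6 N for 0.2 s, keeper open (contact force between die and stop_housing above 6 N and x of die_toe in the frame of bed above 0.048 m and value of joint keeper below 0.02 m and y of die_toe in the frame of bed between -0.006 and 0.006 m and z of die_toe in the frame of bed between 0.007 and 0.0135 m), for 0.2 s.
At the end, for the whole second after the job is handed in: The die lies flat in the pocket, its toe under the lip (more than 48 mm along the bed's x, within 6 mm of the middle, within 4 degrees), at rest and still touching the sprung stop (more than 0.15 N), and the keeper is across behind it (more than 50 of its 55 mm) (x of die_toe in the frame of bed above 0.048 m and y of die_toe in the frame of bed between -0.006 and 0.006 m and z of die_toe in the frame of bed between 0.007 and 0.0135 m and angle between the x axis of die and the x axis of bed, either way round below 0.07 rad and contact force between die and stop_housing above 0.15 N and value of joint keeper above 0.05 m and linear speed of die below 0.01 m/s).
It fails at once if the die is forced: more than 20 N on the sprung stop, or 45 N in all on the bed with its lip and stop (contact force between die and stop_housing above 20 N or contact force between die and bed above 45 N).
It fails at once if a bystander is moved more than 20 mm (distance of any of ramekin_a, ramekin_b, spice_jar, colander, wooden_spoon, salt_pot from where it was at the start of the episode above 0.02 m).
It also fails if it takes over 72 s, if anything falls off the work surface, if the arm or the gripper's body presses on something with over 40 N, if the wrist force passes 120 N, or if a joint passes its speed limit or range.

ROBOT

A 7-joint arm with a two-finger parallel gripper is mounted at the origin on the work surface. World frame = base frame: x ahead of the robot, y to its left, z up, the work surface at z = 0. Lengths are in m, angles in rad, forces in N, time in s.
With the tool pointing down it reaches from about 0.425 to 1.025 m from the base axis. Payload 9.4 kg.
Tool frame: the origin (TCP) lies on the mounting face of the last link; the fingertips stand 173 mm ahead of it and the grasp point (between the pads) lies 155 mm ahead of it; z points along the fingers, y is the line along which they close (so a half turn about z gives the same grasp; the last joint's range is limited). The gripper opens to 85 mm and grips with 20 to 120 N. Pads are 22 mm wide; open, the fingers measure 114 mm over their backs; the gripper's body (76 mm by 85 mm) begins 54 mm behind the grasp point. The pads swing forward as they close: fully open they stand 13 mm farther back than shut.
Start: joints at [-0.077, 0.599, -0.003, 1.599, 0.002, 0.943, -0.08], TCP at [0.725, 0, 0.405] pointing down, gripper open.
Joint ranges: [-2.57, 2.57], [-0.35, 1.97], [-1.29, 1.29], [0.11, 2.56], [-1.05, 4.19], [0.11, 1.86], [-2.63, 2.63]. Speed limits (rad/s): [2.22, 2.22, 3.01, 3.01, 3.14, 3.14, 3.14].

INTERFACE

Orientations are given as a unit quaternion [x, y, z, w].
In Python, from cell import status, viewer, robot gives the robot as it stands. The module is installed in compiled form; this text tells all that it offers.
- The arm moves only by the shell command python3 -m inch 'ROWS'. ROWS is JSON, one flat list of numbers, 7 for each row, row after row: the turn, a rotation vector about the tool's x, y, z normalised to -1 to 1, where 1 is 60 degrees, then the shift along the tool's x, y, z normalised to -1 to 1, where 1 is 600 mm, then the opening in per cent of the stroke, from 0 (shut) to 100 (fully open). In form: [rx, ry, rz, tx, ty, tz, hand, rx, ry, rz, tx, ty, tz, hand, ...]. A call has 1 to 20 rows; each row is the pose to reach, as a shift and turn from the pose commanded when the call began, along the tool's axes at that moment; what a row does not reach only later rows make up. A row lasts 1/12 s, in which the tool goes at most 41.7 mm and 7.16 degrees, less where a joint would pass 70% of its speed; a pose out of reach is approached as far as the arm can. A call with a number of a shift or a turn outside -1 to 1 is refused whole. A call with a gripper value outside its range is refused whole. The fingers move at their own pace and stop on an object; the grip force is fixed at half the most. Time passes only in rows, so rows that repeat a pose let the fingers close. It gives the time, the measured TCP pose, the force, the opening and the grip force at its end, in the units of the state.
- status.state(): the state, without advancing time (a new reading comes with each control period).
- viewer.get_image(name): name is "scene" or "side" or "wrist"; returns a dict with "pixels" (480x640x3 uint8, red, green, blue), "fx", "fy", "cx", "cy" (pixels), "eye" and "attitude" of the camera in the world. Camera axes: x right, y down, z forward; pixel columns grow to the right and rows downward; lengths in m; the calibration is good to about 2 mm. The wrist camera is an equidistant fisheye: a pixel r from the principal point sees the ray r / f radians off the axis. A picture is of the moment at which its call begins. There is no depth.
- robot.sign_off(): hands the job in; it is judged then, once.
The state is a dict: "time": time; "joints": joint angles; "qvel": joint speeds; "tau": joint torques, N m; "ee_pos": TCP position; "tool_rot": TCP orientation; "ft_force": force on the tool from outside, world axes, zero at the start; "moment": the same for the moment, N m; "finger_gap": opening from 0.0 (shut) to 1.0 (fully open); "gripper_force": force on a finger pad.
Only numpy, scipy, OpenCV 4.12 (cv2) and the standard library are available. Lean on these libraries where they do the work, as an engineer would, in place of code of your own. Each camera call takes 0.05 s, during which the arm holds its last target. There are 200 camera calls.

## Working session

There is one attempt and no reset: what is moved stays moved. The work goes in short steps, Python scripts to look and compute and a shell command to move; the robot and the scene stay as the last step left them, time stands still between calls to the robot, and variables do not carry over. Pictures are saved under pics/ and viewed, at most 13 in all, crops included, and the job is handed in when it is done.

```bash
mkdir -p pics
cat > h.py <<'E'
import numpy as np, cv2
from scipy.spatial.transform import Rotation as R
from cell import status, viewer, robot
def shot(n,f):
    im=viewer.get_image(n); cv2.imwrite(f'pics/{f}.png',im['pixels'][:,:,::-1]); np.save(f'pics/{f}.npy',im,allow_pickle=True); return im
def load(f): return np.load(f'pics/{f}.npy',allow_pickle=True).item()
def att(im):
    a=np.array(im['attitude'],float); return a if a.shape==(3,3) else R.from_quat(a).as_matrix()
def cast(im,uv,z,fish=False):
    x=(uv[0]-im['cx'])/im['fx']; y=(uv[1]-im['cy'])/im['fy']
    if fish:
        r=np.hypot(x,y); d=np.array([x/r*np.sin(r),y/r*np.sin(r),np.cos(r)]) if r>1e-9 else np.array([0,0,1.])
    else: d=np.array([x,y,1.])
    d=att(im)@d; e=np.array(im['eye']); return e+d*(z-e[2])/d[2]
E
python3 - <<'E'
from h import *
for n in ['scene','side','wrist']:
    im=shot(n,n+'0'); print(n,im['fx'],im['cx'],im['cy'],im['eye'],att(im).round(3).tolist())
print(status.state())
a=load('scene0')['pixels'];b=load('side0')['pixels']
E
```

```text
scene 468.9139945448877 312.1543053149244 245.4759788476159 [1.26173165 0.51047416 0.76762985] [[-0.613, 0.477, -0.629], [0.79, 0.394, -0.47], [0.024, -0.785, -0.618]]
side 488.8811802008523 319.2388824792384 237.11781230646451 [-0.02172931  0.6591813   1.06228996] [[-0.765, -0.48, 0.43], [-0.644, 0.569, -0.511], [0.0, -0.668, -0.744]]
wrist 371.64829954431775 323.12969521504556 243.70539643675033 [0.72461577 0.07434721 0.3730827 ] [[1.0, 0.001, -0.002], [0.0, -0.957, -0.291], [-0.002, 0.291, -0.957]]
{'time': 0.15, 'joints': array([-0.07670792,  0.59996516, -0.00251584,  1.59994153,  0.00181522,
        0.94293812, -0.07980132]), 'qvel': array([ 5.54889188e-04, -1.65037093e-03, -2.60674149e-03, -2.87014543e-03,
        1.79634275e-06,  8.05198274e-04,  1.14143747e-03]), 'tau': array([ 2.03994307e-03, -7.76993966e+01,  1.56661626e+00, -2.58236039e+01,
        1.25704729e-02,  6.78423472e-03, -1.49589243e-05]), 'ee_pos': array([7.24850617e-01, 1.57778582e-06, 4.04000066e-01]), 'tool_rot': array([ 7.07088555e-01,  7.07124730e-01, -4.91065269e-04, -3.87297320e-04]), 'ft_force': array([0.40217617, 0.24535187, 0.19512962]), 'moment': array([ 0.00925535, -0.00658633, -0.01908511]), 'gripper_force': 0.0, 'finger_gap': 1.0032800797528711}
```

View pics/scene0.png

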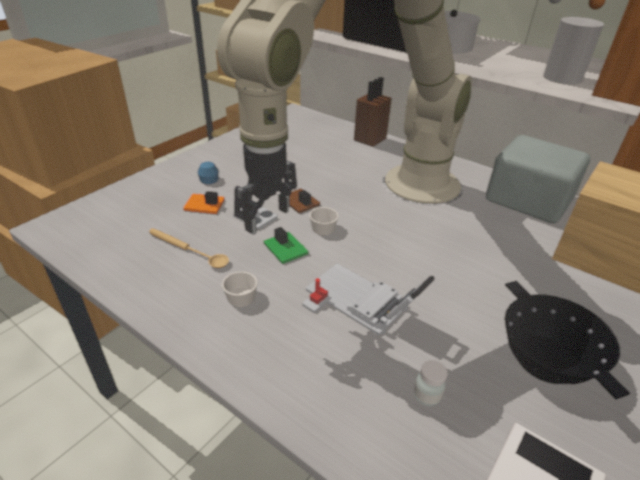

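View pics/wrist0.png

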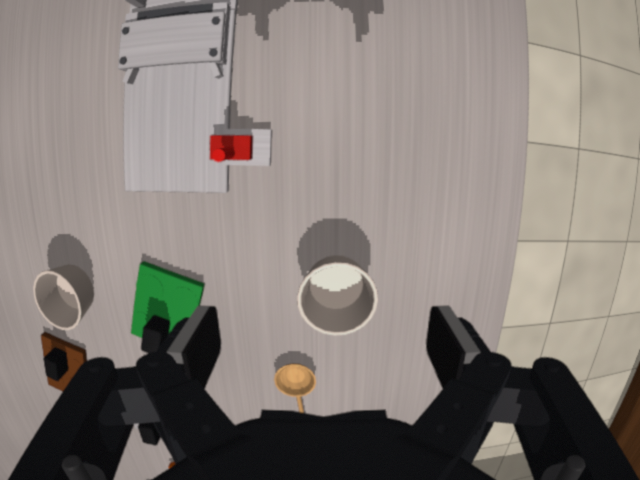

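The scene view shows the bed with the red peg near (318,290). The silver die is partly behind the gripper at about (262,218), and the green, orange and brown decoys are around it. In the wrist view the bed is at upper left: front corners (126,191) and (228,191), red peg at (220,153).

Run:
```python
from h import *
w=load('wrist0'); s=load('scene0')
for n,p,z in [('bedL',(126,191),.01),('bedR',(228,191),.01),('lipfL',(122,69),.0325),('lipfR',(220,77),.0325),('grn',(168,300),.01),('pegtop',(219,154),.064),('ramek',(338,298),.045),('die?',(150,430),.045),('brownbar',(56,362),.045)]:
    print(n,cast(w,p,z,True).round(3))
for n,p,z in [('die',(262,218),.012),('green',(285,247),.012),('orange',(205,203),.012),('brown',(303,201),.012),('jar',(431,370),.075),('ramA',(240,283),.045),('ramB',(323,217),.045),('spoonhead',(220,261),.01),('spoonend',(152,233),.01)]:
    print(n,cast(s,p,z).round(3))
```

```text
bedL [0.51  0.023 0.01 ]
bedR [0.628 0.019 0.01 ]
lipfL [0.524 0.152 0.032]
lipfR [0.629 0.131 0.033]
grn [ 0.545 -0.104  0.01 ]
pegtop [0.636 0.06  0.064]
ramek [ 0.738 -0.081  0.045]
die? [ 0.491 -0.288  0.045]
brownbar [ 0.365 -0.192  0.045]
die [ 0.484 -0.249  0.012]
green [ 0.542 -0.115  0.012]
orange [ 0.534 -0.428  0.012]
brown [ 0.342 -0.216  0.012]
jar [0.707 0.371 0.075]
ramA [ 0.737 -0.081  0.045]
ramB [ 0.409 -0.093  0.045]
spoonhead [ 0.686 -0.205  0.01 ]
spoonend [ 0.72  -0.429  0.01 ]
```

View pics/side0.png

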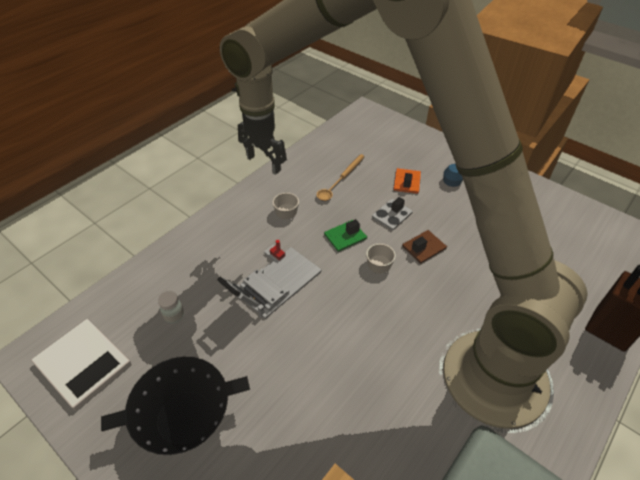

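The side view shows the silver die at (392,211), with its bar at (398,205). I'll move above it for a closer look.

```bash
python3 -m inch '[0,0,0,-0.417,-0.392,0.08,100,0,0,0,-0.417,-0.392,0.08,100,0,0,0,-0.417,-0.392,0.08,100,0,0,0,-0.417,-0.392,0.08,100,0,0,0,-0.417,-0.392,0.08,100,0,0,0,-0.417,-0.392,0.08,100,0,0,0,-0.417,-0.392,0.08,100,0,0,0,-0.417,-0.392,0.08,100,0,0,0,-0.417,-0.392,0.08,100,0,0,0,-0.417,-0.392,0.08,100,0,0,0,-0.417,-0.392,0.08,100,0,0,0,-0.417,-0.392,0.08,100]'; python3 -c "
from h import *
im=shot('wrist','w1');print(im['eye'],status.state()['ee_pos'],R.from_quat(status.state()['tool_rot']).as_matrix().round(3))"
```

```text
time: 1.15
ee_pos: [0.4908, -0.2494, 0.3568]
tool_rot: [0.707, 0.708, 0.0, 0.0]
ft_force: [0.5, 0.4, -0.2]
finger_gap: 1.0
gripper_force: 0.0
[ 0.49059448 -0.1750239   0.32605108] [ 0.49100643 -0.24906216  0.35681896] [[-0.002  1.     0.001]
 [ 1.     0.002  0.   ]
 [ 0.     0.001 -1.   ]]
```

View pics/w1.png

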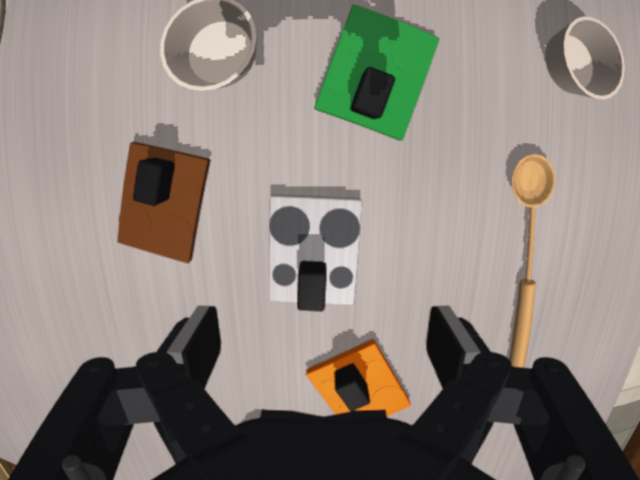

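The silver die lies with its toe towards image-up (+y). Its top corners are near (271,197), (361,200), (355,304) and (271,300), and the bar top is about (312,272).

Run:
```python
from h import *
im=load('w1'); p=im['pixels']; hsv=cv2.cvtColor(p,cv2.COLOR_RGB2HSV)
roi=np.s_[180:330,240:390]
print(hsv[150:320:10,262].tolist()[:3], hsv[210,265],hsv[255,350],hsv[250,312])
m=np.zeros(p.shape[:2],np.uint8)
g=hsv[roi]; m[roi]=((g[...,1]<14)&(g[...,2]>150)).astype(np.uint8)*255
m=cv2.morphologyEx(m,cv2.MORPH_OPEN,np.ones((3,3)))
c=max(cv2.findContours(m,0,2)[0],key=cv2.contourArea); h=cv2.convexHull(c)
q=cv2.approxPolyDP(h,6,True)[:,0]; print(q.tolist())
W=np.array([cast(im,u,.012,True)[:2] for u in q]);print(W.round(4).tolist())
H=np.array([cast(im,u,.012,True)[:2] for u in h[:,0]])
(cx,cy),(a,b),an=cv2.minAreaRect((H*1000).astype(np.float32)); print('die ctr',cx,cy,a,b,an)
# black bar
b=np.zeros_like(m); b[250:325,290:335]=(p[250:325,290:335].max(2)<60)*255
c=max(cv2.findContours(b,0,2)[0],key=cv2.contourArea); x,y,w,hh=cv2.boundingRect(c);print(x,y,w,hh,cv2.minAreaRect(c))
for u in [(x,y),(x+w,y),(x+w/2,y+13)]: print(cast(im,u,.045,True).round(4))
# bed from wrist0
```

```text
[[9, 23, 190], [7, 23, 191], [10, 24, 192]] [  8  24 191] [  0   7 219] [  0  10 133]
[[358, 239], [353, 303], [326, 303], [324, 243]]
[[0.5215, -0.2661], [0.5189, -0.3286], [0.4935, -0.3285], [0.4915, -0.2698]]
die ctr 506.6706237792969 -297.9248962402344 30.177288055419922 63.54872512817383 0.11648671329021454
298 261 28 49 ((311.49810791015625, 285.04339599609375), (26.453269958496094, 48.08500671386719), 2.4895527362823486)
[ 0.4706 -0.275   0.045 ]
[ 0.4931 -0.275   0.045 ]
[ 0.4817 -0.2862  0.045 ]
```

Run:
```python
from h import *
im=load('w1'); p=im['pixels']; hsv=cv2.cvtColor(p,cv2.COLOR_RGB2HSV)
m=np.zeros(p.shape[:2],np.uint8); roi=np.s_[196:325,255:385]; g=hsv[roi]
m[roi]=((g[...,1]<15)&(g[...,2]>195))*255
m=cv2.morphologyEx(m,cv2.MORPH_OPEN,np.ones((2,2)))
n,l,st,_=cv2.connectedComponentsWithStats(m)
pts=np.vstack([np.argwhere(l==i)[:,::-1] for i in range(1,n) if st[i,4]>60]).astype(np.int32)
h=cv2.convexHull(pts); q=cv2.approxPolyDP(h,7,True)[:,0]; print(q.tolist())
for u in q: print(cast(im,u,.012,True).round(4))
H=np.array([cast(im,u,.012,True)[:2] for u in h[:,0]]); print('rect',cv2.minAreaRect((H*1000).astype(np.float32)))
```

```text
[[361, 203], [353, 305], [271, 301], [272, 199]]
[ 0.5233 -0.2338  0.012 ]
[ 0.5189 -0.3307  0.012 ]
[ 0.4418 -0.3269  0.012 ]
[ 0.4467 -0.2303  0.012 ]
rect ((483.2510070800781, -280.35565185546875), (97.96279907226562, 78.773681640625), 87.48328399658203)
```

```bash
python3 -m inch '[0,0,0.042,-0.0925,-0.015,0.05,60,0,0,0.042,-0.0925,-0.015,0.1,60,0,0,0.042,-0.0925,-0.015,0.15,60,0,0,0.042,-0.0925,-0.015,0.2,60,0,0,0.042,-0.0925,-0.015,0.23,60,0,0,0.042,-0.0925,-0.015,0.255,60,0,0,0.042,-0.0925,-0.015,0.27,60,0,0,0.042,-0.0925,-0.015,0.276,60,0,0,0.042,-0.0925,-0.015,0.276,60,0,0,0.042,-0.0925,-0.015,0.276,0,0,0,0.042,-0.0925,-0.015,0.276,0,0,0,0.042,-0.0925,-0.015,0.276,0,0,0,0.042,-0.0925,-0.015,0.276,0,0,0,0.042,-0.0925,-0.015,0.276,0,0,0,0.042,-0.0925,-0.015,0.276,0,0,0,0.042,-0.0925,-0.015,0.276,0]'
python3 -c "
from h import *
shot('wrist','w2')"
```

```text
time: 2.53
ee_pos: [0.4811, -0.3058, 0.1923]
tool_rot: [0.722, 0.691, 0.0, 0.001]
ft_force: [0.0, 0.9, 6.2]
finger_gap: 0.269
gripper_force: 60.7
```

View pics/w2.png

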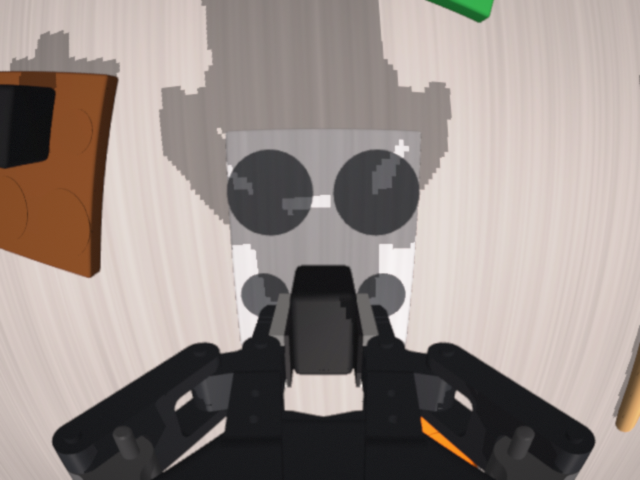

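```bash
python3 -m inch '[0,0,0,0,0,-0.05,0,0,0,0,0,0,-0.12,0,0,0,0,0,0,-0.19,0,0,0,0,0.05,0.016,-0.24,0,0,0,0,0.1,0.033,-0.29,0,0,0,0,0.16,0.05,-0.347,0,0,0,0,0.22,0.075,-0.347,0,0,0,0,0.29,0.1,-0.347,0,0,0,0,0.35,0.12,-0.347,0,0,0,0,0.4,0.131,-0.347,0,0,0,0,0.4,0.131,-0.347,0,0,0,0,0.4,0.131,-0.347,0,0,0,0,0.4,0.131,-0.347,0,0,0,0,0.4,0.131,-0.347,0]'
python3 -c "
from h import *
shot('wrist','w3');s=status.state();print(s['ee_pos'],R.from_quat(s['tool_rot']).as_matrix().round(4))"
```

```text
time: 3.75
ee_pos: [0.5692, -0.0708, 0.3992]
tool_rot: [0.723, 0.691, -0.001, 0.0]
ft_force: [0.5, -0.8, -3.7]
finger_gap: 0.272
gripper_force: 60.7
[ 0.56929214 -0.07098388  0.39925694] [[ 4.630e-02  9.989e-01 -5.000e-04]
 [ 9.989e-01 -4.630e-02 -7.000e-04]
 [-7.000e-04 -5.000e-04 -1.000e+00]]
```

View pics/w3.png

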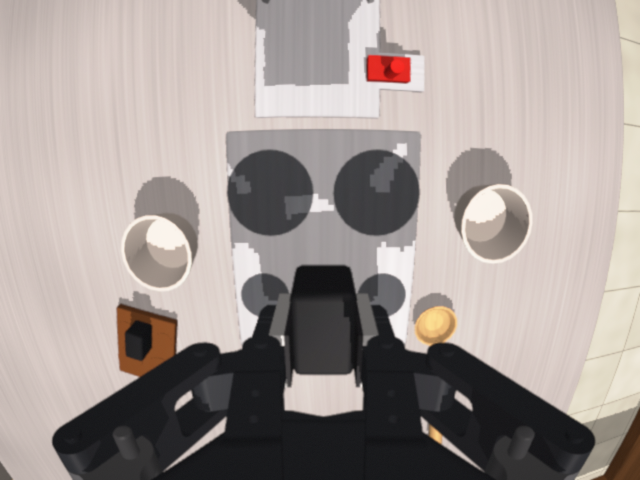

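The die sits unshifted in the hand, with toe corners at about (227,131) and (421,133). The bed front edge runs from (256,117) to (379,118), and the red peg is at (392,66).

Run:
```python
from h import *
im=load('w3'); g=cv2.cvtColor(im['pixels'],cv2.COLOR_RGB2GRAY).astype(float)
def edge(im,g,pts,axis,z,rng=6):
    out=[]
    for u,v in pts:
        t=np.arange(-rng,rng+1)
        prof=np.array([g[v+k,u-1:u+2].mean() for k in t]) if axis=='v' else np.array([g[v-1:v+2,u+k].mean() for k in t])
        d=np.abs(np.diff(prof)); i=d.argmax(); w=d[max(0,i-1):i+2]; o=t[0]+(np.arange(max(0,i-1),max(0,i-1)+len(w))*w).sum()/w.sum()+.5
        out.append(cast(im,(u,v+o) if axis=='v' else (u+o,v),z,True)[:2])
    return np.array(out)
def fit(P):
    vx,vy,x0,y0=cv2.fitLine((P*1000).astype(np.float32),cv2.DIST_HUBER,0,.01,.01).ravel(); r=((P*1000-[x0,y0])@[-vy,vx]); return np.array([vx,vy]),np.array([x0,y0]),np.abs(r).max()
F=fit(edge(im,g,[(u,117) for u in range(262,375,8)],'v',.01))
L=fit(edge(im,g,[(256,v) for v in range(40,114,6)],'u',.01))
Rr=fit(edge(im,g,[(379,v) for v in range(93,114,4)]+[(379,v) for v in range(8,40,6)],'u',.01))
for n,a in zip('FLR',(F,L,Rr)): print(n,a[0].round(4),np.degrees(np.arctan2(a[0][1],a[0][0])).round(2),a[1].round(1),a[2].round(2))
def inter(a,b):
    s=np.linalg.solve(np.c_[a[0],-b[0]],b[1]-a[1]); return a[1]+s[0]*a[0]
cl,cr=inter(F,L),inter(F,Rr); print('front corners',cl,cr,np.linalg.norm(cl-cr),'mid',(cl+cr)/2)
m=cv2.inRange(cv2.cvtColor(im['pixels'],cv2.COLOR_RGB2HSV),(0,150,60),(6,255,255))
c=max(cv2.findContours(m[:100],0,2)[0],key=cv2.contourArea);print('keeper',cv2.boundingRect(c)); 
print('pegtop',cast(im,(397,66),.064,True))
# die in hand, from w2
im2=load('w2'); g2=cv2.cvtColor(im2['pixels'],cv2.COLOR_RGB2GRAY).astype(float)
T=fit(edge(im2,g2,[(u,131) for u in range(236,415,10)],'v',.012))
A=fit(edge(im2,g2,[(230,v) for v in range(210,330,10)],'u',.012,12)); 
print('toe',np.degrees(np.arctan2(*T[0][::-1])),T[1],T[2]); print('side',A[0],A[1],A[2])
for u in [(226,130),(420.5,132)]: print(cast(im2,u,.012,True))
print('cam eye2',im2['eye'])
```

```text
F [ 0.9984 -0.0569] -3.26 [576.2  20.6] 0.54
L [0.0528 0.9986] 86.97 [510.2  64.9] 0.22
R [0.0494 0.9988] 87.17 [627.9  73. ] 1.97
front corners [508.09427   24.484531] [625.16425  17.81215] 117.25997 mid [566.6293   21.14834]
keeper (367, 55, 43, 28)
pegtop [0.63453912 0.05850825 0.064     ]
toe -2.473772 [ 483.63025 -229.6232 ] 0.11749446022509462
side [0.00946873 0.9999552 ] [ 442.77658 -285.23346] 2.502294426918488
[ 0.44524589 -0.22735463  0.012     ]
[ 0.52388219 -0.23161933  0.012     ]
cam eye2 [ 0.48427599 -0.23156443  0.16145595]
```

```bash
python3 -m inch '[0,0,0.009,0.06,-0.0113,0.0,0,0,0,0.009,0.12,-0.0113,0.0,0,0,0,0.009,0.18,-0.0113,0.05,0,0,0,0.009,0.2008,-0.0113,0.1,0,0,0,0.009,0.2008,-0.0113,0.16,0,0,0,0.009,0.2008,-0.0113,0.22,0,0,0,0.009,0.2008,-0.0113,0.27,0,0,0,0.009,0.2008,-0.0113,0.295,0,0,0,0.009,0.2008,-0.0113,0.307,0,0,0,0.009,0.2008,-0.0113,0.307,0,0,0,0.009,0.2008,-0.0113,0.307,0,0,0,0.009,0.2008,-0.0113,0.307,0]'
python3 -c "
from h import *
im=shot('wrist','w4');s=status.state();print(s['ee_pos'],R.from_quat(s['tool_rot']).as_matrix().round(4),im['eye'])"
```

```text
time: 4.8
ee_pos: [0.569, 0.0508, 0.2164]
tool_rot: [0.726, 0.688, 0.001, 0.001]
ft_force: [-0.1, 0.5, -3.8]
finger_gap: 0.269
gripper_force: 60.5
[0.56896866 0.05093304 0.21655843] [[ 5.400e-02  9.985e-01  2.500e-03]
 [ 9.985e-01 -5.400e-02  3.000e-04]
 [ 4.000e-04  2.500e-03 -1.000e+00]] [0.57292518 0.12501113 0.18561798]
```

View pics/w4.png

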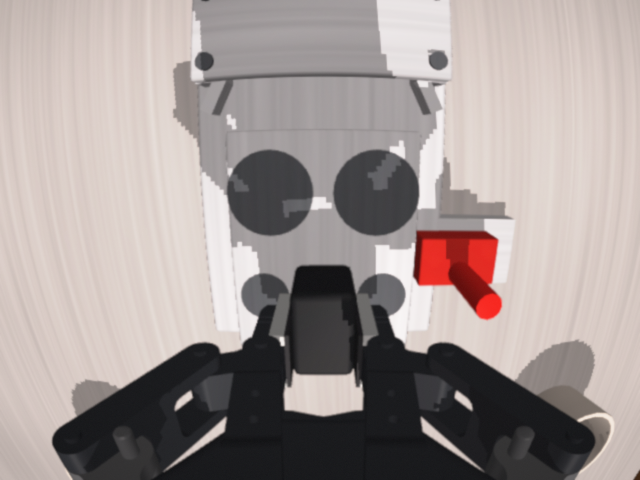

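The view is good. The lip's front edge is at v≈78, its screws are at (204,61) and (438,60), the toe edge is at v≈131, and the keeper peg top is at (488,303). Next I'll check lateral and yaw alignment.

Run:
```python
from h import *
im=load('w4'); p=im['pixels']; g=cv2.cvtColor(p,cv2.COLOR_RGB2GRAY)
# screws
def blob(x,y,r=14):
    s=g[y-r:y+r,x-r:x+r].astype(float); m=(s<115).astype(np.uint8); M=cv2.moments(m,True); return (x-r+M['m10']/M['m00'],y-r+M['m01']/M['m00'])
b1,b2=blob(204,61),blob(438,60); print(b1,b2)
q=status.state(); t=np.array(q['ee_pos'])[:2]; Rm=R.from_quat(q['tool_rot']).as_matrix(); hx=Rm[:2,0]; hy=Rm[:2,1]
def tl(P): d=P[:2]-t; return np.array([d@hx,d@hy])*1000
for n,u,z in [('s1',b1,.0325),('s2',b2,.0325),('toeL',(227,130),.0362),('toeR',(420.5,132),.0362),('lipL',(192,81),.0325),('lipR',(450,80),.0325),('chLf',(214,114),.024),('chRf',(429,114),.024),('chLb',(230,83),.024),('chRb',(412,83),.024),('bedL',(217,331),.01),('bedR',(428,331),.01),('pegtop',(488,303),.064)]:
    print(n,tl(cast(im,u,z,True)).round(1),cast(im,u,z,True).round(4))
```

```text
(204.36363636363637, 60.890151515151516) (437.59090909090907, 60.053719008264466)
s1 [107.3 -49.4] [0.5255 0.1608 0.0325]
s2 [107.5  47.8] [0.6225 0.1557 0.0325]
toeL [ 76.8 -38.7] [0.5344 0.1297 0.0362]
toeR [76.  39.6] [0.6126 0.1247 0.0362]
lipL [ 99.  -54.9] [0.5195 0.1528 0.0325]
lipR [99.3 53.3] [0.6276 0.1472 0.0325]
chLf [ 84.5 -47.7] [0.5259 0.1379 0.024 ]
chRf [84.4 46.5] [0.62   0.1327 0.024 ]
chLb [ 98.  -40.3] [0.534  0.1509 0.024 ]
chRb [97.8 38.7] [0.6129 0.1465 0.024 ]
bedL [-30.2 -59.2] [0.5082 0.0239 0.01  ]
bedR [-30.3  58.8] [0.6261 0.0175 0.01  ]
pegtop [13.  64.5] [0.6341 0.0604 0.064 ]
```

```bash
python3 -m inch '[0,0,0,0,-0.0017,0.01,0,0,0,0,0,-0.0017,0.018,0,0,0,0,0,-0.0017,0.021,0,0,0,0,0,-0.0017,0.022,0,0,0,0,0,-0.0017,0.022,0,0,0,0,0,-0.0017,0.022,0]'
```

```text
time: 5.35
ee_pos: [0.5672, 0.0514, 0.2023]
tool_rot: [0.726, 0.688, 0.0, 0.0]
ft_force: [-2.7, -0.6, 6.5]
finger_gap: 0.267
gripper_force: 61.8
```

```bash
python3 -m inch '[0,0,0,0,0,-0.001,0,0,0,0,0.008,0,-0.001,0,0,0,0,0.016,0,-0.001,0,0,0,0,0.024,0,-0.001,0,0,0,0,0.030,0,-0.001,0,0,0,0,0.03,0,-0.001,0]'
```

```text
time: 5.85
ee_pos: [0.5685, 0.0708, 0.2024]
tool_rot: [0.725, 0.689, 0.0, -0.0]
ft_force: [0.2, 0.8, -3.2]
finger_gap: 0.267
gripper_force: 60.9
```

```bash
python3 -m inch '[0,0,0,0.006,0,0.0002,0,0,0,0,0.012,0,0.0002,0,0,0,0,0.018,0,0.0002,0,0,0,0,0.024,0,0.0002,0,0,0,0,0.03,0,0.0002,0,0,0,0,0.036,0,0.0002,0,0,0,0,0.04,0,0.0002,0,0,0,0,0.04,0,0.0002,0]'
```

```text
time: 6.52
ee_pos: [0.5697, 0.0942, 0.2024]
tool_rot: [0.725, 0.688, 0.0, -0.0]
ft_force: [0.2, 1.7, -2.3]
finger_gap: 0.265
gripper_force: 61.0
```

```bash
python3 -m inch '[0,0,0,0.004,0,0.0002,0,0,0,0,0.008,0,0.0002,0,0,0,0,0.012,0,0.0002,0,0,0,0,0.015,0,0.0002,0,0,0,0,0.015,0,0.0002,0]'
```

```text
time: 6.93
ee_pos: [0.5702, 0.1026, 0.2023]
tool_rot: [0.726, 0.688, 0.0, 0.0]
ft_force: [-0.5, -2.5, 1.0]
finger_gap: 0.265
gripper_force: 61.5
```

```bash
python3 -m inch '[0,0,0,0.002,0,0,0,0,0,0,0.004,0,0,0,0,0,0,0.004,0,0,0]'
```

```text
time: 7.18
ee_pos: [0.5703, 0.1046, 0.2023]
tool_rot: [0.726, 0.688, 0.0, 0.0]
ft_force: [0.8, -3.1, 2.9]
finger_gap: 0.271
gripper_force: 61.6
```

```bash
python3 -m inch '[0,0,0,0.002,0,0,0,0,0,0,0.003,0,0,0,0,0,0,0.003,0,0,0]'
```

```text
time: 7.43
ee_pos: [0.5704, 0.1064, 0.2023]
tool_rot: [0.726, 0.688, -0.0, 0.0]
ft_force: [-0.4, -5.0, 3.5]
finger_gap: 0.268
gripper_force: 61.7
```

```bash
python3 -m inch '[0,0,0,0.0005,0,-0.0005,0,0,0,0,0.001,0,-0.0005,0,0,0,0,0.001,0,-0.0005,0]'
```

```text
time: 7.68
ee_pos: [0.5703, 0.1075, 0.2023]
tool_rot: [0.726, 0.688, 0.0, -0.0]
ft_force: [-0.3, -1.4, -0.8]
finger_gap: 0.271
gripper_force: 61.3
```

```bash
python3 -m inch '[0,0,0,0.001,0,0,0,0,0,0,0.002,0,0,0,0,0,0,0.002,0,0,0]'
```

```text
time: 7.93
ee_pos: [0.5704, 0.1086, 0.2024]
tool_rot: [0.726, 0.688, 0.0, -0.0]
ft_force: [-0.2, -0.4, -2.4]
finger_gap: 0.272
gripper_force: 60.9
```

```bash
python3 -m inch '[0,0,0,0.001,0,0,0,0,0,0,0.002,0,0,0,0,0,0,0.002,0,0,0]'
```

```text
time: 8.18
ee_pos: [0.5704, 0.1099, 0.2024]
tool_rot: [0.726, 0.688, -0.0, -0.0]
ft_force: [-0.3, -0.3, -3.9]
finger_gap: 0.265
gripper_force: 60.8
```

```bash
python3 -m inch '[0,0,0,0.001,0,0,0,0,0,0,0.002,0,0,0,0,0,0,0.002,0,0,0]'
```

```text
time: 8.43
ee_pos: [0.5705, 0.1109, 0.2024]
tool_rot: [0.726, 0.688, 0.0, -0.0]
ft_force: [-0.4, -0.1, -4.7]
finger_gap: 0.269
gripper_force: 60.7
```

```bash
python3 -m inch '[0,0,0,0.001,0,0.0002,0,0,0,0,0.002,0,0.0002,0,0,0,0,0.002,0,0.0002,0]'
```

```text
time: 8.68
ee_pos: [0.5706, 0.112, 0.2024]
tool_rot: [0.726, 0.688, 0.0, 0.0]
ft_force: [-0.4, -0.7, -3.1]
finger_gap: 0.269
gripper_force: 60.8
```

```bash
python3 -m inch '[0,0,0,0.001,0,0,0,0,0,0,0.002,0,0,0,0,0,0,0.002,0,0,0]'
```

```text
time: 8.93
ee_pos: [0.5707, 0.1133, 0.2024]
tool_rot: [0.726, 0.688, 0.0, -0.0]
ft_force: [-0.7, -0.3, -4.4]
finger_gap: 0.267
gripper_force: 60.8
```

```bash
python3 -m inch '[0,0,0,0.001,0,0.0002,0,0,0,0,0.002,0,0.0002,0,0,0,0,0.002,0,0.0002,0]'
```

```text
time: 9.18
ee_pos: [0.5708, 0.1142, 0.2024]
tool_rot: [0.726, 0.688, 0.0, 0.0]
ft_force: [-0.2, -0.8, -2.0]
finger_gap: 0.27
gripper_force: 61.0
```

```bash
python3 -m inch '[0,0,0,0.001,0,0,0,0,0,0,0.002,0,0,0,0,0,0,0.002,0,0,0]'
```

```text
time: 9.43
ee_pos: [0.5709, 0.1154, 0.2024]
tool_rot: [0.726, 0.688, 0.0, 0.0]
ft_force: [0.3, -1.8, -0.2]
finger_gap: 0.266
gripper_force: 61.0
```

```bash
python3 -m inch '[0,0,0,0.001,0,0.0001,0,0,0,0,0.002,0,0.0001,0,0,0,0,0.002,0,0.0001,0]'
```

```text
time: 9.68
ee_pos: [0.5709, 0.1161, 0.2023]
tool_rot: [0.726, 0.688, -0.0, 0.0]
ft_force: [-0.7, -4.9, 1.8]
finger_gap: 0.268
gripper_force: 61.4
```

```bash
python3 -m inch '[0,0,0,0.0005,0,-0.0005,0,0,0,0,0.001,0,-0.0005,0,0,0,0,0.001,0,-0.0005,0]'
```

```text
time: 9.93
ee_pos: [0.571, 0.1168, 0.2025]
tool_rot: [0.726, 0.688, -0.0, 0.0]
ft_force: [0.4, -5.5, -0.8]
finger_gap: 0.266
gripper_force: 60.9
```

```bash
python3 -m inch '[0,0,0,0.001,0,-0.0003,0,0,0,0,0.001,0,-0.0003,0,0,0,0,0.001,0,-0.0003,0]'
```

```text
time: 10.18
ee_pos: [0.571, 0.1173, 0.2025]
tool_rot: [0.726, 0.688, -0.0, 0.0]
ft_force: [1.3, -6.3, -2.0]
finger_gap: 0.264
gripper_force: 60.9
```

```bash
python3 -m inch '[0,0,0,0.001,0,0,0,0,0,0,0.002,0,0,0,0,0,0,0.002,0,0,0]'
```

```text
time: 10.43
ee_pos: [0.571, 0.1179, 0.2026]
tool_rot: [0.726, 0.688, -0.001, 0.0]
ft_force: [0.6, -7.2, -0.2]
finger_gap: 0.272
gripper_force: 61.1
```

```bash
python3 -m inch '[0,0,0,0.001,0,0,0,0,0,0,0.002,0,0,0,0,0,0,0.002,0,0,0]'
```

```text
time: 10.68
ee_pos: [0.571, 0.1185, 0.2026]
tool_rot: [0.726, 0.687, -0.001, 0.001]
ft_force: [-0.4, -9.7, 0.3]
finger_gap: 0.268
gripper_force: 61.3
```

```bash
python3 -m inch '[0,0,0,0.001,0,0,0,0,0,0,0.002,0,0,0,0,0,0,0.002,0,0,0,0,0,0,0.002,0,0,0,0,0,0,0.002,0,0,0]'
```

```text
time: 11.1
ee_pos: [0.571, 0.1192, 0.2026]
tool_rot: [0.727, 0.687, -0.001, 0.001]
ft_force: [-0.7, -11.0, -0.1]
finger_gap: 0.266
gripper_force: 61.4
```

```bash
python3 -m inch '[0,0,0,0.001,0,-0.0002,0,0,0,0,0.001,0,-0.0002,0,0,0,0,0.001,0,-0.0002,0,0,0,0,0.001,0,-0.0002,0,0,0,0,0.001,0,-0.0002,0]'
```

```text
time: 11.52
ee_pos: [0.5711, 0.1195, 0.2027]
tool_rot: [0.727, 0.687, -0.001, 0.001]
ft_force: [-0.3, -12.8, 0.8]
finger_gap: 0.268
gripper_force: 61.3
```

```bash
python3 -m inch '[0,0,0,-0.002,0,0,0,0,0,0,-0.004,0,0,0,0,0,0,-0.006,0,0,0,0,0,0,-0.0075,0,0,0,0,0,0,-0.0075,0,0,0,0,0,0,-0.0075,0,0,0]'
cat > rd.py <<'E'
from h import *
F=[];Y=[]
for i in range(8):
    viewer.get_image('wrist'); s=status.state(); F.append(s['ft_force']);Y.append(s['ee_pos'])
print(np.mean(F,0).round(2),np.std(F,0).round(2),np.mean(Y,0).round(5))
E
python3 rd.py
```

```text
time: 12.02
ee_pos: [0.571, 0.1171, 0.2026]
tool_rot: [0.726, 0.688, -0.0, 0.0]
ft_force: [1.3, -5.7, -4.0]
finger_gap: 0.269
gripper_force: 60.8
[ 1.03 -5.37 -3.62] [0.21 0.52 0.43] [0.57096 0.1172  0.20265]
```

```bash
python3 -m inch '[0,0,0,-0.0015,0,0.0002,0,0,0,0,-0.003,0,0.0002,0,0,0,0,-0.003,0,0.0002,0,0,0,0,-0.003,0,0.0002,0]'; python3 rd.py
```

```text
time: 12.75
ee_pos: [0.5709, 0.116, 0.2026]
tool_rot: [0.726, 0.688, 0.0, -0.0]
ft_force: [0.8, -2.4, -4.8]
finger_gap: 0.274
gripper_force: 60.6
[ 1.04 -1.78 -4.88] [0.32 0.42 0.33] [0.57082 0.11595 0.20268]
```

```bash
python3 -m inch '[0,0,0,-0.0003,0,0.0004,0,0,0,0,-0.0003,0,0.0008,0,0,0,0,-0.0003,0,0.001,0,0,0,0,-0.0003,0,0.001,0]'; python3 rd.py
```

```text
time: 13.48
ee_pos: [0.5708, 0.1156, 0.2023]
tool_rot: [0.726, 0.688, 0.0, -0.0]
ft_force: [-0.9, -1.9, -0.3]
finger_gap: 0.269
gripper_force: 61.3
[-1.68 -1.03  3.31] [0.37 0.26 1.41] [0.57075 0.11567 0.20234]
```

```bash
python3 -m inch '[0,0,0,0,0,0,32,0,0,0,0,0,0,38,0,0,0,0,0,0,45,0,0,0,0,0,0,55,0,0,0,0,0,0,60,0,0,0,0,0,0,60]'; python3 -c "
from h import *
shot('wrist','w5')"
```

```text
time: 14.38
ee_pos: [0.5709, 0.1156, 0.2021]
tool_rot: [0.726, 0.688, -0.0, 0.0]
ft_force: [-0.7, 0.8, 0.8]
finger_gap: 0.602
gripper_force: 0.0
```

```bash
python3 -m inch '[0,0,0,0,0,-0.02,60,0,0,0,0,0,-0.06,60,0,0,0,0,0,-0.11,60,0,0,0,-0.03,0.04,-0.13,60,0,0,0,-0.06,0.08,-0.13,60,0,0,0,-0.0877,0.1132,-0.13,60,0,0,0,-0.0877,0.1132,-0.13,60,0,0,0,-0.0877,0.1132,-0.13,60]'; python3 -c "
from h import *
shot('wrist','w6')
a=cv2.imread('pics/w5.png');b=cv2.imread('pics/w6.png');cv2.imwrite('pics/w56.png',np.hstack([cv2.resize(a,(400,300)),cv2.resize(b,(400,300))]))"
```

```text
time: 15.1
ee_pos: [0.6364, 0.0578, 0.2809]
tool_rot: [0.727, 0.687, 0.0, 0.0]
ft_force: [-1.0, 0.7, 0.2]
finger_gap: 0.599
gripper_force: 0.0
```

View pics/w56.png

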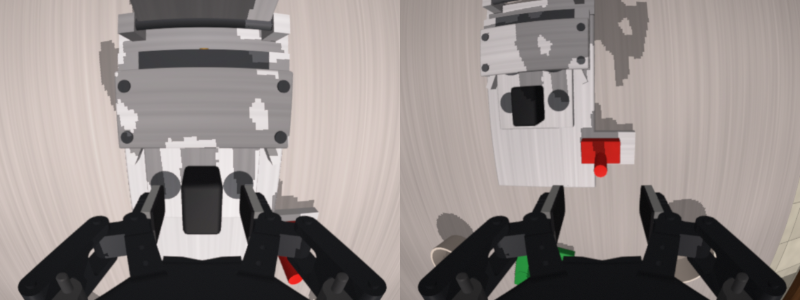

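The die has stayed under the lip. The peg top is at about (320,272) in the full wrist image, centred between the fingers.

```bash
python3 -c "
from h import *
im=load('w6')
print(cast(im,(321,273),.064,True).round(4), status.state()['ee_pos'],status.state()['tool_rot'])"
```

```text
[0.6352 0.059  0.064 ] [0.6355494  0.05911255 0.28057277] [ 7.26056713e-01  6.87634809e-01 -1.19681859e-05 -1.36402634e-04]
```

Aligned. Now I'll descend 74 mm and close on the peg.

```bash
python3 -m inch '[0,0,0,0,0,0.04,60,0,0,0,0,0,0.08,60,0,0,0,0,0,0.11,60,0,0,0,0,0,0.122,60,0,0,0,0,0,0.122,60,0,0,0,0,0,0.122,0,0,0,0,0,0,0.122,0,0,0,0,0,0,0.122,0,0,0,0,0,0,0.122,0,0,0,0,0,0,0.122,0,0,0,0,0,0,0.122,0,0,0,0,0,0,0.122,0,0,0,0,0,0,0.122,0]'
```

```text
time: 16.23
ee_pos: [0.636, 0.0595, 0.2083]
tool_rot: [0.726, 0.688, 0.001, 0.0]
ft_force: [-1.4, 1.0, 7.0]
finger_gap: 0.117
gripper_force: 58.5
```

```bash
python3 -m inch '[0,0,0,0,-0.01,0,0,0,0,0,0,-0.02,0,0,0,0,0,0,-0.03,0,0,0,0,0,0,-0.04,0,0,0,0,0,0,-0.05,0,0,0,0,0,0,-0.06,0,0,0,0,0,0,-0.07,0,0,0,0,0,0,-0.078,0,0,0,0,0,0,-0.078,0,0,0,0,0,0,-0.078,0,0]'
```

```text
time: 17.07
ee_pos: [0.5888, 0.062, 0.2082]
tool_rot: [0.726, 0.688, 0.001, 0.0]
ft_force: [-1.6, 0.5, 10.9]
finger_gap: 0.121
gripper_force: 59.0
```

```bash
python3 -m inch '[0,0,0,0,-0.004,0,0,0,0,0,0,-0.008,0,0,0,0,0,0,-0.01,0,0,0,0,0,0,-0.01,0,0]'
```

```text
time: 17.4
ee_pos: [0.5836, 0.0623, 0.2082]
tool_rot: [0.726, 0.688, 0.001, 0.001]
ft_force: [2.1, 0.8, 7.8]
finger_gap: 0.118
gripper_force: 58.9
```

```bash
python3 -m inch '[0,0,0,0,-0.003,0,0,0,0,0,0,-0.005,0,0,0,0,0,0,-0.005,0,0]'
```

```text
time: 17.65
ee_pos: [0.5825, 0.0623, 0.2083]
tool_rot: [0.726, 0.688, 0.003, 0.003]
ft_force: [8.8, -0.6, 0.7]
finger_gap: 0.12
gripper_force: 58.6
```

That's the end stop (8.8 N). Release, lift and check.

```bash
python3 -m inch '[0,0,0,0,0.004,0,30,0,0,0,0,0.004,0,45,0,0,0,0,0.004,0,45,0,0,0,0,0.004,0,45,0,0,0,0,0.004,-0.03,45,0,0,0,0,0.004,-0.08,45,0,0,0,0,0.004,-0.14,45,0,0,0,-0.03,0.004,-0.19,60,0,0,0,-0.06,0.004,-0.22,60,0,0,0,-0.06,0.004,-0.22,60,0,0,0,-0.06,0.004,-0.22,60]'; python3 -c "
from h import *
shot('wrist','w7')"
```

```text
time: 18.57
ee_pos: [0.5803, 0.0253, 0.3399]
tool_rot: [0.726, 0.687, 0.001, 0.001]
ft_force: [-0.2, 0.2, -0.2]
finger_gap: 0.598
gripper_force: 0.0
```

View pics/w7.png

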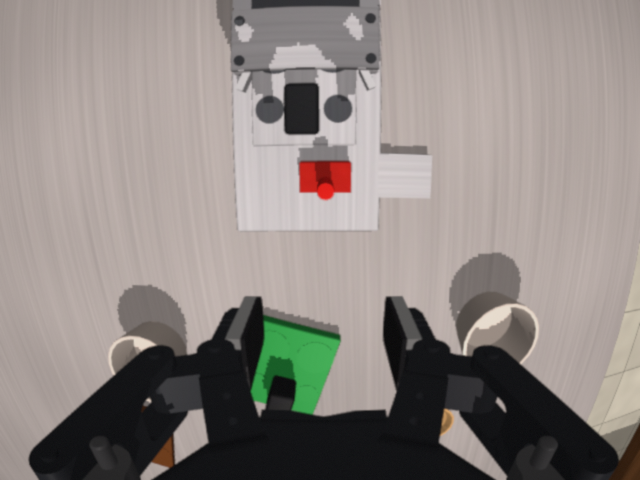

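The keeper is across (red block at (325,177)) and the die's rear edge is at v≈145. Vision can't show whether the pad is still loaded, so I'll nudge the bar gently from behind with one open finger and withdraw slowly. Bed friction then keeps the preload.

```bash
python3 -m inch '[0,0,0,0.03,-0.04,0,100,0,0,0,0.06,-0.08,0,100,0,0,0,0.089,-0.107,0,100,0,0,0,0.089,-0.107,0.05,100,0,0,0,0.089,-0.107,0.1,100,0,0,0,0.089,-0.107,0.14,100,0,0,0,0.089,-0.107,0.14,100,0,0,0,0.089,-0.107,0.14,100]'; python3 -c "
from h import *
shot('wrist','w8');print(status.state()['ee_pos'])"
```

```text
time: 19.28
ee_pos: [0.5185, 0.0838, 0.2532]
tool_rot: [0.725, 0.688, -0.002, -0.001]
ft_force: [0.5, -0.6, -0.2]
finger_gap: 1.0
gripper_force: 0.0
[0.51906869 0.08356234 0.25438512]
```

View pics/w8.png

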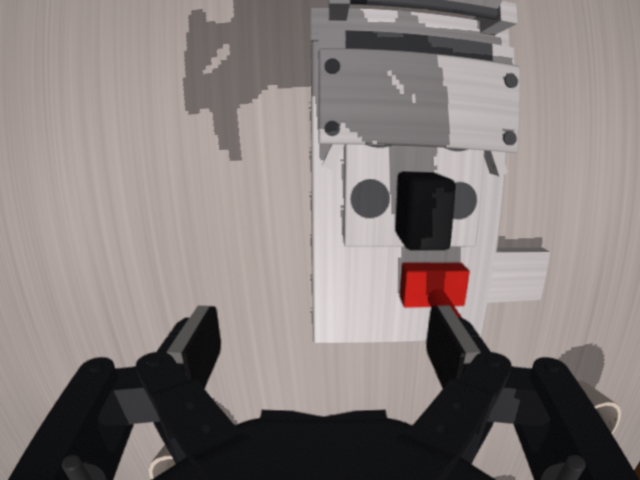

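The right finger's tip is at about (432–455,308) and the bar's rear is at about (425,248). I'll check their relative positions by casting rays.

Run:
```python
from h import *
im=load('w8'); s=status.state(); t=np.array(s['ee_pos']); Rm=R.from_quat(s['tool_rot']).as_matrix()
for n,u,z in [('tip in',(430,307),t[2]-.160),('tip out',(456,307),t[2]-.160),('bar rearL',(406,248),.055),('bar rearR',(451,248),.055),('barfrontL',(399,174),.055),('die rearL',(345,246),.022),('die rearR',(474,246),.022),('bedfL',(315,342),.01),('bedfR',(483,340),.01),('keepFL',(401,264),.026),('keepFR',(468,264),.026),('lipL',(319,145),.0325),('lipR',(518,152),.0325)]:
    P=cast(im,u,z,True); print(n,P.round(4),((P-t)@Rm*1000).round(1))
```

```text
tip in [0.5601 0.0908 0.0944] [  9.4  41.  159.9]
tip out [0.5712 0.0898 0.0944] [  9.   52.1 159.9]
bar rearL [0.5581 0.1028 0.055 ] [ 21.4  38.4 199.3]
bar rearR [0.5811 0.1016 0.055 ] [ 21.4  61.4 199.2]
barfrontL [0.5547 0.1384 0.055 ] [ 56.7  33.2 199.3]
die rearL [0.53   0.0949 0.022 ] [ 12.   10.9 232.4]
die rearR [0.6075 0.0909 0.022 ] [ 12.1  88.5 232.2]
bedfL [0.5085 0.025  0.01  ] [-58.9  -6.9 244.4]
bedfR [0.6276 0.0158 0.01  ] [-61.8 112.5 244.1]
keepFL [0.5616 0.0838 0.026 ] [  2.6  43.  228.3]
keepFR [0.6028 0.0813 0.026 ] [  2.2  84.3 228.2]
lipL [0.5186 0.1522 0.0325] [ 68.7  -3.5 221.9]
lipR [0.6285 0.1477 0.0325] [ 69.9 106.5 221.6]
```

```bash
python3 -m inch '[0,0,0,0.007,0.002,0,100,0,0,0,0.007,0.002,0.03,100,0,0,0,0.007,0.002,0.06,100,0,0,0,0.007,0.002,0.085,100,0,0,0,0.007,0.002,0.095,100,0,0,0,0.007,0.002,0.095,100,0,0,0,0.007,0.002,0.095,100]'; python3 rd.py
```

```text
time: 19.92
ee_pos: [0.5211, 0.0873, 0.1988]
tool_rot: [0.726, 0.688, 0.0, 0.0]
ft_force: [0.0, -0.3, -0.3]
finger_gap: 0.998
gripper_force: 0.0
[ 0.07 -0.18 -0.05] [0.64 0.38 0.54] [0.52099 0.0872  0.19876]
```

```bash
python3 -m inch '[0,0,0,0.002,0,0,100,0,0,0,0.004,0,0,100,0,0,0,0.004,0,0,100]'
```

```text
time: 20.57
ee_pos: [0.5209, 0.0899, 0.1979]
tool_rot: [0.726, 0.688, 0.0, -0.0]
ft_force: [-0.5, 0.9, 0.5]
finger_gap: 1.0
gripper_force: 0.0
```

```bash
python3 -m inch '[0,0,0,0.001,0,0,100,0,0,0,0.002,0,0,100,0,0,0,0.002,0,0,100]'
```

```text
time: 20.82
ee_pos: [0.5209, 0.0909, 0.1979]
tool_rot: [0.726, 0.688, -0.0, -0.0]
ft_force: [-0.5, 0.4, 0.3]
finger_gap: 1.003
gripper_force: 0.0
```

```bash
python3 -m inch '[0,0,0,0.001,0,0,100,0,0,0,0.002,0,0,100,0,0,0,0.002,0,0,100]'
```

```text
time: 21.07
ee_pos: [0.521, 0.0919, 0.1979]
tool_rot: [0.726, 0.688, -0.0, 0.0]
ft_force: [-0.4, -1.2, 0.6]
finger_gap: 0.999
gripper_force: 0.4
```

```bash
python3 -m inch '[0,0,0,0.001,0,0,100,0,0,0,0.0015,0,0,100,0,0,0,0.0015,0,0,100]'
```

```text
time: 21.32
ee_pos: [0.521, 0.0921, 0.1979]
tool_rot: [0.726, 0.688, -0.0, 0.0]
ft_force: [0.4, -4.8, 0.5]
finger_gap: 0.999
gripper_force: 2.3
```

```bash
python3 -m inch '[0,0,0,0.001,0,0,100,0,0,0,0.0015,0,0,100,0,0,0,0.0015,0,0,100]'
```

```text
time: 21.57
ee_pos: [0.5209, 0.0928, 0.1979]
tool_rot: [0.726, 0.687, -0.001, 0.0]
ft_force: [0.1, -6.3, 0.9]
finger_gap: 0.998
gripper_force: 3.1
```

The force rises along the pad's slope, so the pad is loaded. Withdraw slowly.

```bash
python3 -m inch '[0,0,0,-0.0004,0,0,100,0,0,0,-0.0008,0,0,100,0,0,0,-0.0012,0,0,100,0,0,0,-0.0016,0,0,100,0,0,0,-0.002,0,0,100,0,0,0,-0.0024,0,0,100,0,0,0,-0.0028,0,0,100,0,0,0,-0.0032,0,0,100,0,0,0,-0.0036,0,0,100,0,0,0,-0.004,0,0,100,0,0,0,-0.0044,0,0,100,0,0,0,-0.005,0,0,100,0,0,0,-0.006,0,0,100,0,0,0,-0.009,0,0,100,0,0,0,-0.009,0,0,100]'
```

```text
time: 22.82
ee_pos: [0.5208, 0.088, 0.1979]
tool_rot: [0.726, 0.688, -0.0, 0.0]
ft_force: [-0.4, 0.3, -0.1]
finger_gap: 1.004
gripper_force: 0.0
```

```bash
python3 -m inch '[0,0,0,0,0,-0.03,100,0,0,0,0,0,-0.08,100,0,0,0,0,0,-0.14,100,0,0,0,0,0,-0.2,100,0,0,0,0,0,-0.2,100,0,0,0,0,0,-0.2,100]'
python3 - <<'E'
from h import *
im=shot('wrist','w9'); s=status.state(); print(s['ee_pos'],s['ft_force'])
E
```

```text
time: 23.32
ee_pos: [0.5212, 0.0883, 0.32]
tool_rot: [0.726, 0.688, 0.002, 0.001]
ft_force: [0.6, 0.4, -0.0]
finger_gap: 1.004
gripper_force: 0.0
[0.52074887 0.08828771 0.31862175] [ 0.06373958 -0.06105727  0.13811358]
```

View pics/w9.png

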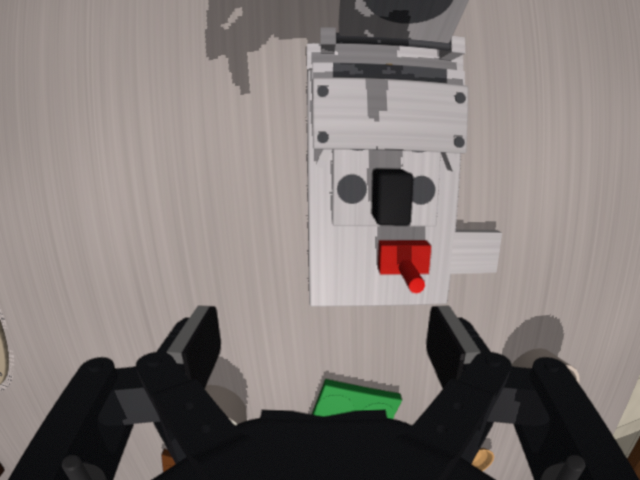

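The die sits square under the lip with its bar at (392,197). The keeper is across behind it at (405,258), and the arm is clear.

```bash
python3 -c "
from cell import robot
print(robot.sign_off())"
```

```text
the job is handed in; nothing more can be done
None
```

The die was pushed onto the sprung stop with about 10 N (my estimate from the wrist force), and the keeper was drawn across to its end stop; the job is handed in at about 23 s with no verdict returned, and the final contact on the stop was judged by feel, not seen.

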